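Sort salvaged capacitors by size into their parts dishes

ROBOT

A 7-joint arm with a two-finger parallel gripper is mounted at the origin on the work surface. World frame = base frame: x ahead of the robot, y to its left, z up, the work surface at z = 0. Lengths are in m, angles in rad, forces in N, time in s.
With the tool pointing down it reaches from about 0.425 to 0.925 m from the base axis. Payload 6.8 kg.
Tool frame: the origin (TCP) lies between the finger pads; the fingertips stand 22 mm ahead of it and the grasp point (between the pads) lies 3 mm ahead of it; z points along the fingers, y is the direction in which the jaws open and shut (so a half turn about z gives the same grasp; the last joint's range is limited). The gripper opens to 85 mm and grips with 20 to 120 N. Pads are 22 mm wide; open, the fingers measure 114 mm over their backs; the gripper's body (76 mm by 85 mm) begins 54 mm behind the grasp point. The pads swing forward as they close: fully open they stand 13 mm farther back than shut.
Start: joints at [1.191, 0.477, 0.022, 1.555, -0.011, 1.109, -0.083], TCP at [0.181, -0.65, 0.253] pointing down, gripper open.
Joint ranges: [-2.96, 2.96], [-0.34, 2.1], [-1.41, 1.46], [0.24, 2.44], [-1.37, 4.51], [0.17, 1.92], [-2.96, 2.96]. Speed limits (rad/s): [2.39, 2.39, 3.14, 3.14, 3.14, 3.14, 3.14].

INTERFACE

Orientations are given as a unit quaternion [w, x, y, z].
In Python, from station import bot gives the robot as it stands. The module is installed in compiled form; this text tells all that it offers.
- The arm moves only by the tool drive_tool, never from a script. Its argument "series" is one flat list of numbers, 7 for each row, row after row: the opening, from -1 (shut) to 1 (fully open), then the shift along the tool's x, y, z in mm, then the turn, a rotation vector about the tool's x, y, z in rad. In form: [jaw, x, y, z, wx, wy, wz, jaw, x, y, z, wx, wy, wz, ...]. A call has 1 to 12 rows; each row shifts and turns the commanded pose from where the row before left it, along the tool's axes as they then stand; what a row does not reach is not made up. A row lasts 1/8 s, in which the tool goes at most 62.5 mm and 10.7 degrees, less where a joint would pass 70% of its speed; a pose out of reach is approached as far as the arm can. A call with a gripper value outside its range is refused whole. The fingers move at their own pace and stop on an object; "force" is the grip in N (left out, the last holds). Time passes only in rows, so rows that do not move let the fingers close. It gives the time, the measured TCP pose, the force and the opening at its end, in the units of the state.
- bot.get_obs(): the state, without advancing time (a new reading comes with each control period).
- bot.read_camera(name): name is "scene" or "top"; returns a dict with "pixels" (480x640x3 uint8, blue, green, red), "camera_matrix" (3x3 intrinsics, pixels), "rvec" (rotation vector, rad) and "tvec" (3), from world to camera coordinates, as OpenCV has them. Camera axes: x right, y down, z forward; pixel columns grow to the right and rows downward; lengths in m; the calibration is good to about 2 mm. A picture is of the moment at which its call begins. There is no depth.
- bot.hand_in(): hands the job in, once; it reports no verdict.
The state is a dict: "t": time; "q": joint angles; "joint_vel": joint speeds; "joint_torque": joint torques, N m; "eef_pos": TCP position; "tool_rot": TCP orientation; "contact_force": force on the tool from outside, world axes, zero at the start; "torque": the same for the moment, N m; "gripper_width": opening from 0.0 (shut) to 1.0 (fully open).
Only numpy, scipy, OpenCV 4.12 (cv2) and the standard library are available. Lean on these libraries where they do the work, as an engineer would, in place of code of your own. Each camera call takes 0.05 s, during which the arm holds its last target. There are 200 camera calls.

TASK

Sort the four salvaged capacitors by size: stand each one upright on the floor of its own round parts dish, the thinnest in the smallest dish, the next in the next larger, and so on to the thickest in the largest. Set them down rather than dropping them, and leave the transformer and the heat sink where they are.

Things in the scene. Friction and masses are not known exactly. Their poses are not given: they have to be found in the camera images.
- cap_a: the thinnest of four loose capacitors: an upright cylinder with a black sleeve, a bare aluminium disc on top and a grey stripe down one side, diameter 20 mm, height 42 mm, about 22 g; origin at the centre of its underside, z up along its axis
- cap_b: the second thinnest of four loose capacitors: an upright cylinder with a black sleeve, a bare aluminium disc on top and a grey stripe down one side, diameter 30 mm, height 50 mm, about 50 g; origin at the centre of its underside, z up along its axis
- cap_c: the second thickest of four loose capacitors: an upright cylinder with a black sleeve, a bare aluminium disc on top and a grey stripe down one side, diameter 40 mm, height 60 mm, about 110 g; origin at the centre of its underside, z up along its axis
- cap_d: the thickest of four loose capacitors: an upright cylinder with a black sleeve, a bare aluminium disc on top and a grey stripe down one side, diameter 50 mm, height 72 mm, about 200 g; origin at the centre of its underside, z up along its axis
- dish_a: the smallest of four round, open, flat-bottomed dark steel parts dishes, stuck to the bench: outer diameter 48 mm, inner diameter 44 mm, rim 10 mm above the bench, inner floor 3 mm above the bench; origin at the centre of its underside, on the bench, z up
- dish_b: the second smallest of four round, open, flat-bottomed dark steel parts dishes, stuck to the bench: outer diameter 58 mm, inner diameter 54 mm, rim 10 mm above the bench, inner floor 3 mm above the bench; origin at the centre of its underside, on the bench, z up
- dish_c: the second largest of four round, open, flat-bottomed dark steel parts dishes, stuck to the bench: outer diameter 68 mm, inner diameter 64 mm, rim 10 mm above the bench, inner floor 3 mm above the bench; origin at the centre of its underside, on the bench, z up
- dish_d: the largest of four round, open, flat-bottomed dark steel parts dishes, stuck to the bench: outer diameter 78 mm, inner diameter 74 mm, rim 10 mm above the bench, inner floor 3 mm above the bench; origin at the centre of its underside, on the bench, z up
- transformer: bystander: a small loose transformer, dark steel core 50 x 20 x 42 mm (x, y, z) with a copper winding and white end plates that make it 42 mm deep in y; origin at the centre of its underside; to be left alone
- heatsink: bystander: a loose aluminium heat sink with upright fins, 56 x 40 x 29 mm (x, y, z); origin at the centre of its underside; to be left alone

How it is judged:
At the end, for the whole second after the job is handed in: Each capacitor stands upright (within 0.1 rad), at rest, on the floor of the dish of its own size rank (underside less than 7 mm above the dish's underside, axes within 15 mm of each other horizontally); the transformer and the heat sink are within 15 mm of where they were (horizontal distance between cap_a and dish_a below 0.015 m and z of cap_a in the frame of dish_a below 0.007 m and angle between each of cap_a, cap_b, cap_c, cap_d's own z axis and vertical below 0.1 rad and linear speed of each of cap_a, cap_b, cap_c, cap_d below 0.02 m/s and angular speed of each of cap_a, cap_b, cap_c, cap_d below 0.2 rad/s and horizontal distance between cap_b and dish_b below 0.015 m and z of cap_b in the frame of dish_b below 0.007 m and horizontal distance between cap_c and dish_c below 0.015 m and z of cap_c in the frame of dish_c below 0.007 m and horizontal distance between cap_d and dish_d below 0.015 m and z of cap_d in the frame of dish_d below 0.007 m and distance of each of transformer, heatsink from where it was at the start of the episode below 0.015 m); the robot touches nothing.
It fails at once if a capacitor is dropped: in the air, its underside over 30 mm above the bench, with no finger holding it ((height (world z) of cap_a above 0.03 m and contact force between the fingers and cap_a below 0.01 N) or (height (world z) of cap_b above 0.03 m and contact force between the fingers and cap_b below 0.01 N) or (height (world z) of cap_c above 0.03 m and contact force between the fingers and cap_c below 0.01 N) or (height (world z) of cap_d above 0.03 m and contact force between the fingers and cap_d below 0.01 N)).
It fails at once if the transformer or the heat sink is moved more than 15 mm (distance of any of transformer, heatsink from where it was at the start of the episode above 0.015 m).
It also fails if it takes over 112 s, if anything falls off the work surface, if the arm or the gripper's body presses on something with over 40 N, if the wrist force passes 120 N, or if a joint passes its speed limit or range.

## Working session

There is one attempt and no reset: what is moved stays moved. The work goes in short steps, Python scripts to look and compute and a tool call to move; the robot and the scene stay as the last step left them, time stands still between calls to the robot, and variables do not carry over. Pictures are saved under pics/ and viewed, about 12 in all and at most 16, crops included, and the job is handed in when it is done.

Besides the shell and the picture viewer there is one more tool, called in YAML: its name, and indented under it one key for each argument. drive_tool: Moves the arm, as the interface text tells. Its arguments: {"type":"object","properties":{"series":{"type":"array"},"force":{"type":"number"}},"required":["series"]}

```bash
mkdir -p pics; python3 - <<'E'
from station import bot
import cv2,numpy as np
o=bot.get_obs();print({k:np.round(v,3) for k,v in o.items()})
for n in("scene","top"):
    c=bot.read_camera(n);cv2.imwrite(f"pics/{n}0.png",c["pixels"])
    R=cv2.Rodrigues(np.array(c["rvec"]))[0];print(n,c["camera_matrix"],-R.T@np.array(c["tvec"]).ravel(),R)
E
```

```text
{'t': np.float64(0.0), 'q': array([ 1.191,  0.478,  0.022,  1.556, -0.012,  1.109, -0.083]), 'joint_vel': array([-0.   , -0.001,  0.   , -0.001, -0.001,  0.   ,  0.   ]), 'joint_torque': array([ 0.0000e+00, -5.9644e+01,  1.6080e+00, -2.8119e+01,  1.2000e-02,
        9.0000e-03,  0.0000e+00]), 'eef_pos': array([ 0.181, -0.65 ,  0.252]), 'tool_rot': array([-0.001,  0.991,  0.135, -0.   ]), 'contact_force': array([-0.36, -0.49,  0.51]), 'torque': array([0.041, 0.035, 0.007]), 'gripper_width': np.float64(0.997)}
scene [[603.06967087   0.         318.92431649]
 [  0.         603.06967087 230.25764478]
 [  0.           0.           1.        ]] [ 1.3613561  -0.34986416  0.75935223] [[ 3.80317866e-01  9.24855748e-01  4.07340114e-04]
 [ 5.72789837e-01 -2.35195976e-01 -7.85235414e-01]
 [-7.26133681e-01  2.98872377e-01 -6.19197205e-01]]
top [[492.58645937   0.         317.94658189]
 [  0.         492.58645937 235.11783326]
 [  0.           0.           1.        ]] [ 0.4382409  -0.01200458  1.0008686 ] [[ 0.01938081 -0.99942195 -0.02793129]
 [-0.99504103 -0.01655483 -0.09807792]
 [ 0.09755883  0.02969361 -0.99478669]]
```

View pics/top0.png

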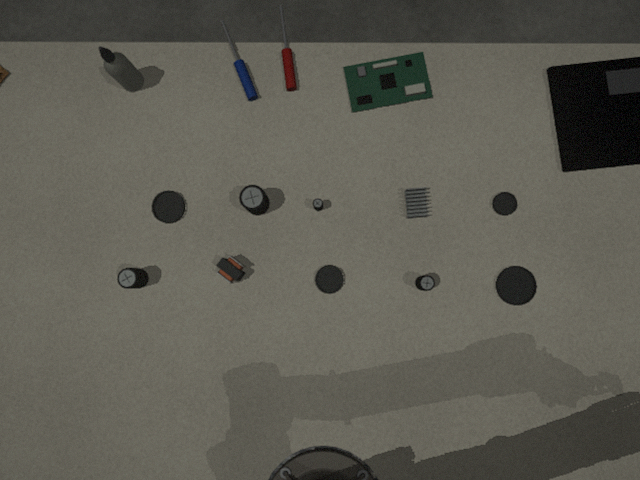

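View pics/scene0.png

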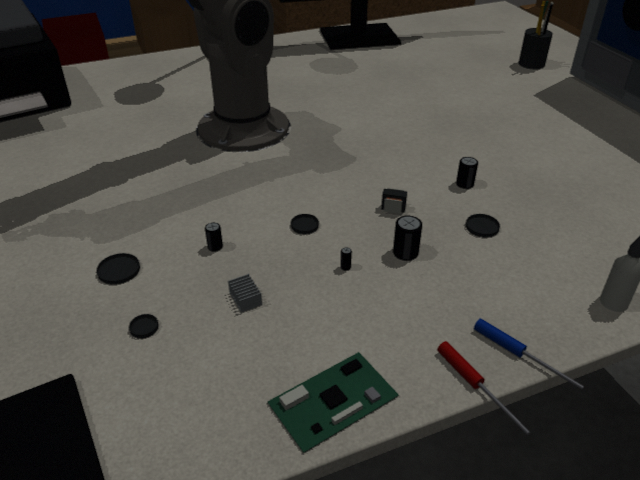

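The top view shows these items (pixels):
- **Dishes:** a (504,203), b (330,279), c (169,207), d (516,285).
- **Caps:** a (318,204), b (425,283), c (130,277), d (254,198).
- **Bystanders:** transformer (231,269), heat sink (417,202).

The scene view agrees.

```bash
cat > h.py <<'E'
from station import bot
import cv2,numpy as np
def cast(c,uv,z):
    K=c["camera_matrix"];R=cv2.Rodrigues(np.array(c["rvec"]))[0];t=np.array(c["tvec"]).ravel()
    p=cv2.undistortPoints(np.array([[uv]],float),np.array(K),None)[0,0]
    d=R.T@np.array([p[0],p[1],1]);C=-R.T@t
    return C+d*(z-C[2])/d[2]
def proj(c,P):
    return cv2.projectPoints(np.array(P,float).reshape(-1,1,3),np.array(c["rvec"]),np.array(c["tvec"]),np.array(c["camera_matrix"]),None)[0][:,0]
E
python3 - <<'E'
from h import *
c=bot.read_camera("top");im=c["pixels"];g=cv2.cvtColor(im,cv2.COLOR_BGR2GRAY)
print("bench",g[240,400],"dish",g[207,169],"capd top",g[198,250],"shadow",g[198,275])
for n,(u,v) in dict(a=(504,203),b=(330,279),c=(169,207),d=(516,285)).items():
    m=(g[v-30:v+30,u-30:u+30]<70).astype(np.uint8)
    k=max(cv2.findContours(m,0,1)[0],key=cv2.contourArea)
    e=cv2.fitEllipse(k);uv=(e[0][0]+u-30,e[0][1]+v-30);P=cast(c,uv,.008);print("dish",n,np.round(uv,1),np.round(e[1],1),P.round(4),np.hypot(*P[:2]).round(3))
tiles=[]
for (u,v) in ((318,204),(425,283),(130,277),(254,198)):
    tiles.append(cv2.resize(cv2.convertScaleAbs(im[v-20:v+20,u-20:u+20],alpha=1.8),(390,290),interpolation=0))
cv2.imwrite("pics/caps.png",np.vstack([np.hstack(tiles[:2]),np.hstack(tiles[2:])]))
E
```

```text
bench 106 dish 39 capd top 77 shadow 70
dish a [504.3 203.3] [22.7 24.5] [ 0.6065 -0.3571  0.008 ] 0.704
dish b [329.2 278.7] [27.7 28.6] [ 0.448  -0.0066  0.008 ] 0.448
dish c [168.6 206.4] [31.7 33.8] [0.5899 0.3259 0.008 ] 0.674
dish d [515.6 285.2] [38.2 40.4] [ 0.4424 -0.3765  0.008 ] 0.581
```

View pics/caps.png

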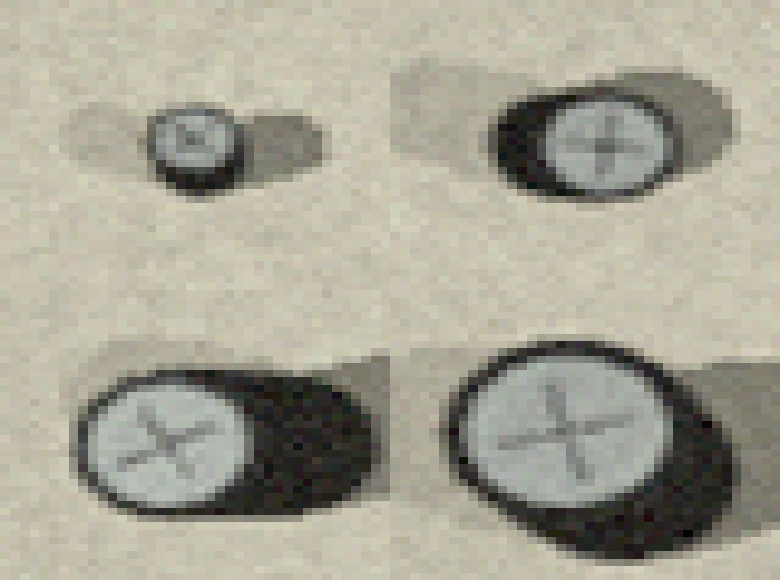

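The crop shows each top disc with its centre cross. Converted to full-image pixels: a (317.3,202.9), b (426.5,282.8), c (126.6,277.5), d (251.4,197.2).

```bash
python3 - <<'E'
from h import *
c=bot.read_camera("top")
s=bot.read_camera("scene")
for n,uv,h in(("a",(317.3,202.9),.042),("b",(426.5,282.8),.05),("c",(126.6,277.5),.06),("d",(251.4,197.2),.072)):
    P=cast(c,uv,h);print(n,P.round(4),np.hypot(*P[:2]).round(3),proj(s,P).round(1))
for n,uv in(("tr",(231,269)),("hs",(417,202))):print(n,cast(c,uv,.035).round(3))
E
```

```text
a [0.596  0.0191 0.042 ] 0.596 [[346. 251.]]
b [ 0.4434 -0.1928  0.05  ] 0.484 [[212.1 227.3]]
c [0.4424 0.3829 0.06  ] 0.585 [[468.8 161.9]]
d [0.6003 0.1448 0.072 ] 0.617 [[408.7 223.5]]
tr [0.463 0.187 0.035]
hs [ 0.602 -0.177  0.035]
```

drive_tool:
  series: [1,0,0,0,0,0,0.135,1,0,0,0,0,0,0.135,1,26,-45,0,0,0,0,1,26,-45,0,0,0,0,1,26,-45,0,0,0,0,1,26,-45,0,0,0,0,1,26,-45,0,0,0,0,1,26,-45,0,0,0,0,1,26,-45,0,0,0,0,1,26,-45,0,0,0,0,1,26,-45,0,0,0,0,1,26,-45,0,0,0,0]
  force: 30

```text
t: 1.75
eef_pos: [0.4411, -0.1983, 0.2536]
tool_rot: [0.0, 1.0, 0.001, 0.0]
contact_force: [1.1, -0.2, -0.7]
gripper_width: 1.001
```

drive_tool:
  series: [1,2,-6,40,0,0,0,1,0,0,45,0,0,0,1,0,0,45,0,0,0,1,0,0,30,0,0,0,1,0,0,0,0,0,0,1,0,0,0,0,0,0]

```text
t: 2.5
eef_pos: [0.4432, -0.194, 0.0943]
tool_rot: [0.0, 1.0, 0.001, 0.001]
contact_force: [-0.2, 0.5, 0.1]
gripper_width: 1.001
```

```bash
python3 - <<'E'
from h import *
t=bot.read_camera("top");s=bot.read_camera("scene")
A=cv2.resize(t["pixels"][230:330,370:480],(396,360),interpolation=2);B=cv2.resize(s["pixels"][160:270,150:270],(393,360),interpolation=2)
cv2.imwrite("pics/b1.png",cv2.convertScaleAbs(np.hstack([A,B]),alpha=1.6));print(bot.get_obs()["eef_pos"])
E
```

```text
[ 0.44350211 -0.19417768  0.09478842]
```

View pics/b1.png

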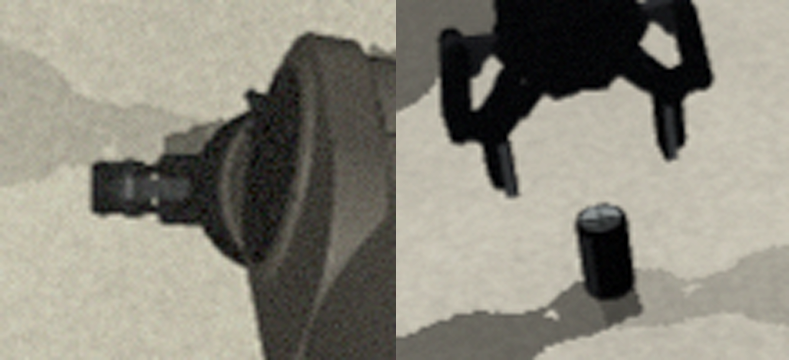

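The gripper is centred over cap_b, with the fingers straddling it (crop about (600,250)). Next: descend and grip.

drive_tool:
  series: [1,0,0,30,0,0,0,1,0,0,29,0,0,0,1,0,0,0,0,0,0,-1,0,0,0,0,0,0,-1,0,0,0,0,0,0,-1,0,0,0,0,0,0,-1,0,0,0,0,0,0,-1,0,0,0,0,0,0,-1,0,0,0,0,0,0,-1,0,0,0,0,0,0]

```text
t: 3.85
eef_pos: [0.443, -0.194, 0.0352]
tool_rot: [0.0, 1.0, 0.001, 0.001]
contact_force: [-0.9, 0.5, 7.5]
gripper_width: 0.345
```

drive_tool:
  series: [-1,0,0,-15,0,0,0,-1,0,0,-30,0,0,0,-1,1,-30,0,0,0,0,-1,1,-40,0,0,0,0,-1,1,-40,0,0,0,0,-1,1,-40,0,0,0,0,-1,1,-37,0,0,0,0,-1,0,0,0,0,0,0,-1,0,0,0,0,0,0]

```text
t: 4.97
eef_pos: [0.4471, -0.0072, 0.0798]
tool_rot: [0.0, 1.0, 0.001, 0.0]
contact_force: [0.6, -1.1, -0.7]
gripper_width: 0.349
```

```bash
python3 - <<'E'
from h import *
s=bot.read_camera("scene");o=bot.get_obs();print(o["eef_pos"],o["contact_force"],o["gripper_width"])
cv2.imwrite("pics/b2.png",cv2.convertScaleAbs(cv2.resize(s["pixels"][130:260,230:370],(560,520),interpolation=2),alpha=1.6))
E
```

```text
[ 0.44707999 -0.00772609  0.07970391] [ 0.18892135 -0.20577141 -0.94433287] 0.341856289146464
```

View pics/b2.png

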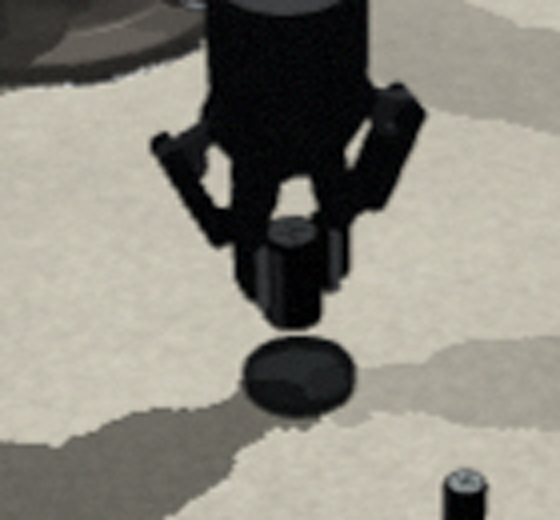

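Cap_b hangs upright above dish_b (crop (298,375)). Next: lower it.

drive_tool:
  series: [-1,0,0,20,0,0,0,-1,0,0,12,0,0,0,-1,0,0,6,0,0,0,-1,0,0,2,0,0,0,-1,0,0,1,0,0,0,-1,0,0,0,0,0,0,-1,0,0,0,0,0,0]

```text
t: 5.9
eef_pos: [0.4473, -0.0067, 0.0386]
tool_rot: [0.0, 1.0, 0.001, 0.0]
contact_force: [0.5, 0.5, -0.6]
gripper_width: 0.341
```

drive_tool:
  series: [-1,0,0,0.8,0,0,0,-1,0,0,0,0,0,0,0.2,0,0,0,0,0,0,0.2,0,0,0,0,0,0,0.2,0,0,0,0,0,0,0.2,0,0,-10,0,0,0,0.2,0,0,-30,0,0,0,1,0,0,-35,0,0,0,1,50,-9,0,0,0,0,1,50,-9,0,0,0,0,1,49,-8,0,0,0,0,1,0,0,0,0,0,0]

```text
t: 7.4
eef_pos: [0.5994, 0.0207, 0.1133]
tool_rot: [-0.001, 1.0, 0.001, 0.002]
contact_force: [-0.1, 0.0, 0.2]
gripper_width: 0.998
```

```bash
python3 - <<'E'
from h import *
s=bot.read_camera("scene");o=bot.get_obs();print(o["eef_pos"],o["contact_force"],o["gripper_width"])
cv2.imwrite("pics/b3.png",cv2.convertScaleAbs(cv2.resize(s["pixels"][140:300,260:440],(675,600),interpolation=2),alpha=1.6))
E
```

```text
[0.59683757 0.01991833 0.11272024] [-0.13955702  0.19874728 -0.07760467] 0.9984225780889672
```

View pics/b3.png

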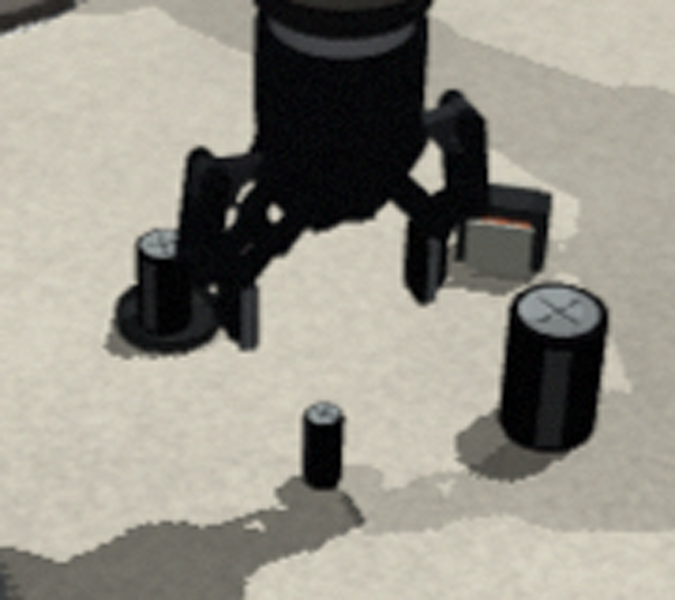

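Cap_b stands in dish_b (crop (163,280)). Cap_a at crop (322,445) is under the gripper.

drive_tool:
  series: [1,0,0,40,0,0,0,1,0,0,39,0,0,0,1,0,0,0,0,0,0,-1,0,0,0,0,0,0,-1,0,0,0,0,0,0,-1,0,0,0,0,0,0,-1,0,0,0,0,0,0,-1,0,0,0,0,0,0,-1,0,0,0,0,0,0,-1,0,0,0,0,0,0,-1,0,0,0,0,0,0]

```text
t: 8.82
eef_pos: [0.5966, 0.0195, 0.0345]
tool_rot: [0.0, 1.0, 0.001, 0.001]
contact_force: [-1.0, -0.7, 5.9]
gripper_width: 0.224
```

drive_tool:
  series: [-1,0,0,-20,0,0,0,-1,0,0,-45,0,0,0,-1,1,30,0,0,0,0,-1,1,45,0,0,0,0,-1,1,45,0,0,0,0,-1,1,45,0,0,0,0,-1,1,45,0,0,0,0,-1,1,45,0,0,0,0,-1,1,45,0,0,0,0,-1,2,45,0,0,0,0,-1,1,31,0,0,0,0,-1,0,0,0,0,0,0]

```text
t: 10.32
eef_pos: [0.6056, -0.3608, 0.0997]
tool_rot: [0.001, 1.0, -0.002, 0.0]
contact_force: [0.4, 0.2, -0.7]
gripper_width: 0.223
```

drive_tool:
  series: [-1,0,0,20,0,0,0,-1,0,0,20,0,0,0,-1,0,0,0,0,0,0]

```text
t: 10.7
eef_pos: [0.6052, -0.3541, 0.0553]
tool_rot: [-0.002, 1.0, 0.002, -0.002]
contact_force: [0.2, -0.0, -0.2]
gripper_width: 0.22
```

```bash
python3 - <<'E'
from h import *
s=bot.read_camera("scene");o=bot.get_obs();print(o["eef_pos"],o["contact_force"],o["gripper_width"])
cv2.imwrite("pics/a2.png",cv2.convertScaleAbs(cv2.resize(s["pixels"][220:350,80:280],(800,520),interpolation=2),alpha=1.6))
E
```

```text
[ 0.60597712 -0.35490106  0.0567529 ] [-0.42413836 -0.09928687 -0.08856673] 0.21843027590727715
```

View pics/a2.png

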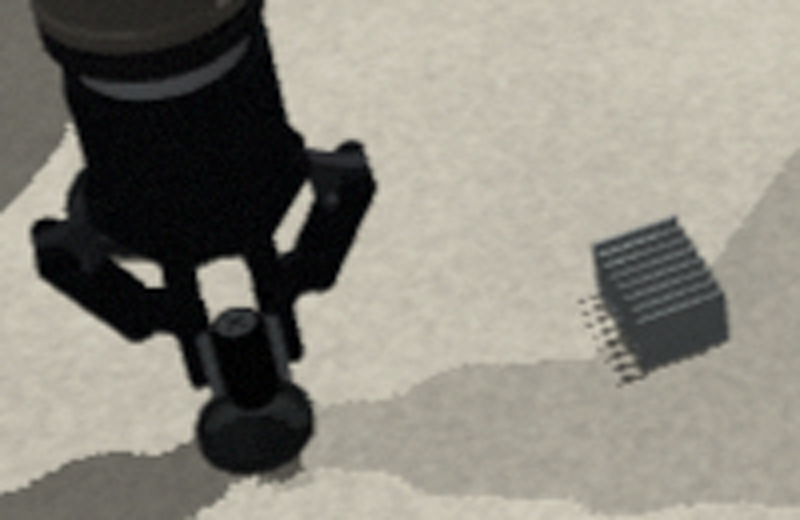

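Cap_a is upright over dish_a (crop (255,430)), and the heat sink hasn't moved.

drive_tool:
  series: [-1,0,1,10,0,0,0,-1,0,1,6,0,0,0,-1,0,0,2,0,0,0,-1,0,0,1,0,0,0,-1,0,0,0,0,0,0,-1,0,0,0,0,0,0,-1,0,0,0,0,0,0]

```text
t: 11.62
eef_pos: [0.6068, -0.3586, 0.0397]
tool_rot: [0.0, 1.0, 0.001, 0.0]
contact_force: [0.2, 0.1, 0.3]
gripper_width: 0.222
```

drive_tool:
  series: [-1,0,0,1,0,0,0,-1,0,0,1,0,0,0,-1,0,0,0.5,0,0,0,-1,0,0,0,0,0,0,-1,0,0,0,0,0,0]

```text
t: 12.25
eef_pos: [0.6068, -0.3585, 0.0376]
tool_rot: [0.0, 1.0, 0.001, 0.0]
contact_force: [-2.2, 1.9, 5.8]
gripper_width: 0.222
```

drive_tool:
  series: [-0.1,0,0,0,0,0,0,-0.1,0,0,0,0,0,0,-0.1,0,0,0,0,0,0,-0.1,0,0,-10,0,0,0,-0.1,0,0,-40,0,0,0,1,0,0,-50,0,0,0,1,0,0,0,0,0,0]

```text
t: 13.12
eef_pos: [0.6098, -0.36, 0.1431]
tool_rot: [0.002, 1.0, 0.001, 0.004]
contact_force: [0.4, 0.9, -0.1]
gripper_width: 0.857
```

drive_tool:
  series: [1,0,-30,0,0,0,0,1,0,-45,0,0,0,0,1,-1,-45,0,0,0,0,1,-1,-45,0,0,0,0,1,-1,-45,0,0,0,0,1,-1,-45,0,0,0,0,1,-1,-45,0,0,0,0,1,-1,-45,0,0,0,0,1,0,-45,0,0,0,0,1,0,-45,0,0,0,0,1,0,-45,0,0,0,0,1,0,-23,0,0,0,0]

```text
t: 14.62
eef_pos: [0.5992, 0.1476, 0.137]
tool_rot: [-0.001, 1.0, 0.003, -0.0]
contact_force: [0.9, -0.3, -0.1]
gripper_width: 1.002
```

drive_tool:
  series: [1,0,0,0,0,0,0,1,0,0,0,0,0,0,1,0,0,0,0,0,0]

```text
t: 15.0
eef_pos: [0.6001, 0.142, 0.1369]
tool_rot: [0.001, 1.0, -0.001, -0.0]
contact_force: [0.1, -0.3, -0.7]
gripper_width: 0.996
```

```bash
python3 - <<'E'
from h import *
s=bot.read_camera("scene");o=bot.get_obs();print(o["eef_pos"],o["contact_force"],o["gripper_width"])
cv2.imwrite("pics/d1.png",cv2.convertScaleAbs(cv2.resize(s["pixels"][110:350,120:440],(800,600),interpolation=2),alpha=1.6))
E
```

```text
[0.60011145 0.14232085 0.13694008] [ 0.31767933 -0.11134286 -0.33555019] 1.0012735014103713
```

View pics/d1.png

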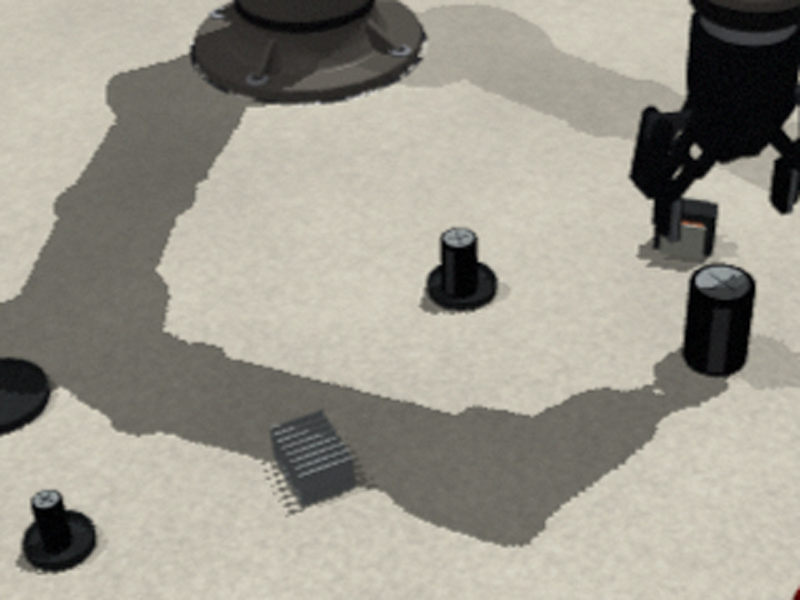

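Cap_a stands in dish_a (crop (48,525)). Cap_d at crop (720,320) is under the gripper.

drive_tool:
  series: [1,0,-2.5,20,0,0,0,1,0,0,40,0,0,0,1,0,0,32,0,0,0,1,0,0,0,0,0,0,-1,0,0,0,0,0,0,-1,0,0,0,0,0,0,-1,0,0,0,0,0,0,-1,0,0,0,0,0,0,-1,0,0,0,0,0,0,-1,0,0,0,0,0,0]
  force: 50

```text
t: 16.3
eef_pos: [0.601, 0.1473, 0.0466]
tool_rot: [-0.0, 1.0, 0.001, 0.001]
contact_force: [0.3, -0.1, 7.2]
gripper_width: 0.572
```

drive_tool:
  series: [-1,0,0,-15,0,0,0,-1,0,0,-30,0,0,0,-1,0,0,-20,0,0,0,-1,-8,26,0,0,0,0,-1,-12,40,0,0,0,0,-1,-12,40,0,0,0,0,-1,-12,40,0,0,0,0,-1,-12,40,0,0,0,0,-1,-12,40,0,0,0,0,-1,-12,40,0,0,0,0,-1,-12,40,0,0,0,0,-1,-12,40,0,0,0,0]

```text
t: 17.8
eef_pos: [0.496, -0.2004, 0.1107]
tool_rot: [0.0, 1.0, 0.001, 0.0]
contact_force: [0.3, -0.6, -1.8]
gripper_width: 0.575
```

drive_tool:
  series: [-1,-12,40,0,0,0,0,-1,-12,40,0,0,0,0,-1,-12,40,0,0,0,0,-1,-12,40,0,0,0,0,-1,-6,18,0,0,0,0,-1,0,0,0,0,0,0,-1,0,0,0,0,0,0,-1,0,0,0,0,0,0]

```text
t: 18.8
eef_pos: [0.4438, -0.3753, 0.1101]
tool_rot: [-0.0, 1.0, 0.002, 0.0]
contact_force: [-1.3, -0.2, -2.6]
gripper_width: 0.576
```

```bash
python3 - <<'E'
from h import *
s=bot.read_camera("scene");o=bot.get_obs();print(o["eef_pos"],o["contact_force"],o["gripper_width"])
cv2.imwrite("pics/d2.png",cv2.convertScaleAbs(cv2.resize(s["pixels"][150:300,50:250],(800,600),interpolation=2),alpha=1.6))
E
```

```text
[ 0.44360208 -0.37561552  0.11003576] [ 0.04870952  0.29806756 -2.34311651] 0.5761233748837296
```

View pics/d2.png

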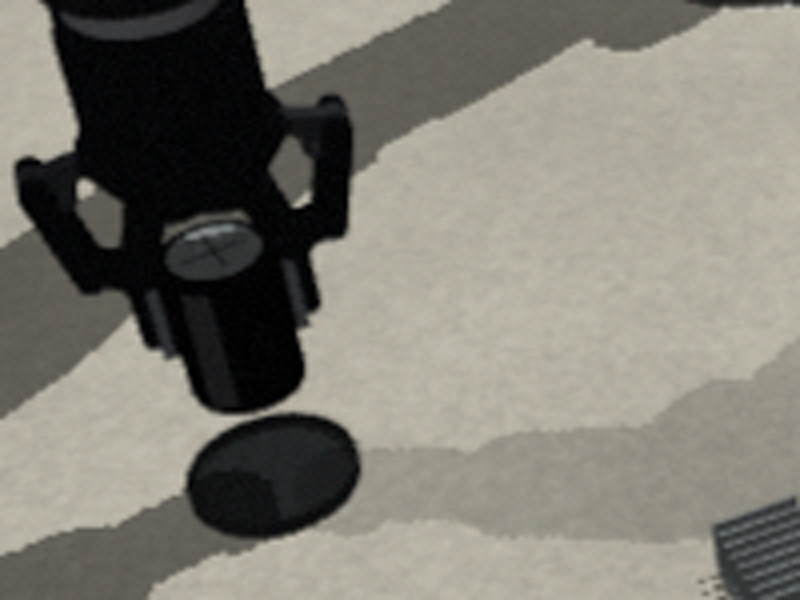

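Cap_d is upright above dish_d (crop (273,475)).

drive_tool:
  series: [-1,0,0,20,0,0,0,-1,0,0,20,0,0,0,-1,0,0,10,0,0,0,-1,0,0,5,0,0,0,-1,0,0,3,0,0,0,-1,0,0,0,0,0,0,-1,0,0,0,0,0,0,-1,0,0,0,0,0,0]

```text
t: 19.85
eef_pos: [0.4429, -0.3775, 0.0524]
tool_rot: [0.0, 1.0, 0.001, 0.0]
contact_force: [-0.3, -0.4, -1.9]
gripper_width: 0.575
```

drive_tool:
  series: [-1,0,0,1,0,0,0,-1,0,0,1,0,0,0,-1,0,0,1,0,0,0,-1,0,0,0,0,0,0,-1,0,0,0,0,0,0]

```text
t: 20.48
eef_pos: [0.4427, -0.3773, 0.0496]
tool_rot: [0.0, 1.0, 0.001, -0.0]
contact_force: [-1.8, 1.8, 6.7]
gripper_width: 0.573
```

drive_tool:
  series: [0.8,0,0,0,0,0,0,0.8,0,0,0,0,0,0,0.8,0,0,0,0,0,0,0.8,0,0,-10,0,0,0,0.8,0,0,-40,0,0,0,1,0,0,-45,0,0,0,1,10,-30,0,0,0,0,1,10,-45,0,0,0,0,1,10,-45,0,0,0,0,1,10,-45,0,0,0,0,1,10,-45,0,0,0,0,1,10,-45,0,0,0,0]

```text
t: 21.98
eef_pos: [0.5027, -0.1208, 0.1448]
tool_rot: [0.0, 1.0, 0.001, 0.001]
contact_force: [0.6, -0.5, 0.2]
gripper_width: 0.998
```

drive_tool:
  series: [1,0,-45,0,0,0,0,1,0,-45,0,0,0,0,1,0,-45,0,0,0,0,1,-5,-45,0,0,0,0,1,-5,-45,0,0,0,0,1,-10,-45,0,0,0,0,1,-10,-45,0,0,0,0,1,-10,-45,0,0,0,0,1,-10,-45,0,0,0,0,1,-10,-45,0,0,0,0,1,0,-40,0,0,0,0,1,0,-15,0,0,0,0]

```text
t: 23.48
eef_pos: [0.4406, 0.3856, 0.1448]
tool_rot: [-0.001, 1.0, 0.002, 0.0]
contact_force: [1.2, -0.4, -0.0]
gripper_width: 1.003
```

drive_tool:
  series: [1,0,0,0,0,0,0,1,0,0,0,0,0,0,1,0,0,0,0,0,0]

```text
t: 23.85
eef_pos: [0.442, 0.381, 0.144]
tool_rot: [0.001, 1.0, -0.0, 0.0]
contact_force: [-0.4, 0.4, 0.0]
gripper_width: 0.998
```

```bash
python3 - <<'E'
from h import *
s=bot.read_camera("scene");o=bot.get_obs();print(o["eef_pos"],o["contact_force"],o["gripper_width"])
cv2.imwrite("pics/c1.png",cv2.convertScaleAbs(cv2.resize(s["pixels"][60:360,80:560],(800,500),interpolation=2),alpha=1.6))
E
```

```text
[0.4419215  0.38124409 0.14402015] [-0.3145148  -0.92881112  1.1144844 ] 0.9970925447279128
```

View pics/c1.png

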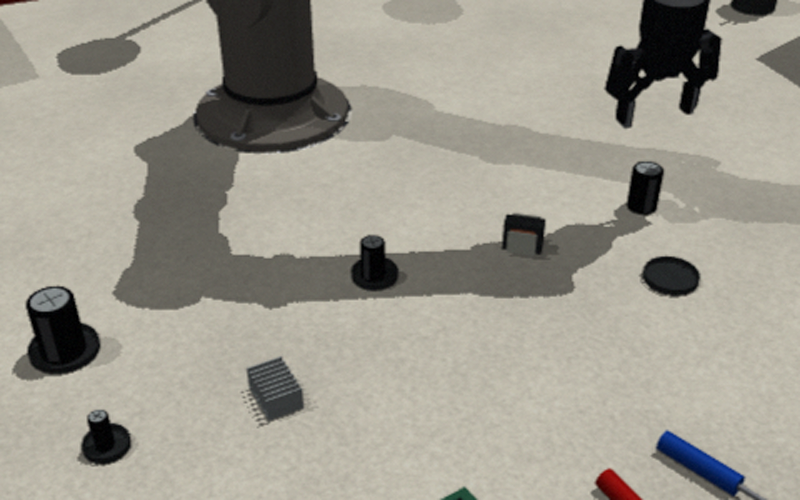

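Cap_d stands in dish_d (crop (60,330)). Cap_c at crop (646,188) is under the gripper.

drive_tool:
  series: [1,0,-1,30,0,0,0,1,0,0,40,0,0,0,1,0,0,33,0,0,0,1,0,0,0,0,0,0,-1,0,0,0,0,0,0,-1,0,0,0,0,0,0,-1,0,0,0,0,0,0,-1,0,0,0,0,0,0,-1,0,0,0,0,0,0,-1,0,0,0,0,0,0,-1,0,0,0,0,0,0]

```text
t: 25.28
eef_pos: [0.4422, 0.3843, 0.0426]
tool_rot: [-0.001, 1.0, 0.001, 0.001]
contact_force: [-1.1, -0.7, 5.1]
gripper_width: 0.456
```

drive_tool:
  series: [-1,0,0,-15,0,0,0,-1,0,0,-35,0,0,0,-1,20,8,0,0,0,0,-1,36,14,0,0,0,0,-1,36,14,0,0,0,0,-1,36,14,0,0,0,0,-1,20,8,0,0,0,0,-1,0,0,0,0,0,0,-1,0,0,0,0,0,0,-1,0,0,0,0,0,0]

```text
t: 26.52
eef_pos: [0.5878, 0.3274, 0.0911]
tool_rot: [-0.0, 1.0, 0.002, -0.0]
contact_force: [-0.1, 0.4, -1.6]
gripper_width: 0.458
```

```bash
python3 - <<'E'
from h import *
s=bot.read_camera("scene");o=bot.get_obs();print(o["eef_pos"],o["contact_force"],o["gripper_width"])
cv2.imwrite("pics/c2.png",cv2.convertScaleAbs(cv2.resize(s["pixels"][100:260,400:580],(675,600),interpolation=2),alpha=1.6))
E
```

```text
[0.58811931 0.32720878 0.09112627] [-0.19880819  0.497187   -0.68329918] 0.45805966553510474
```

View pics/c2.png

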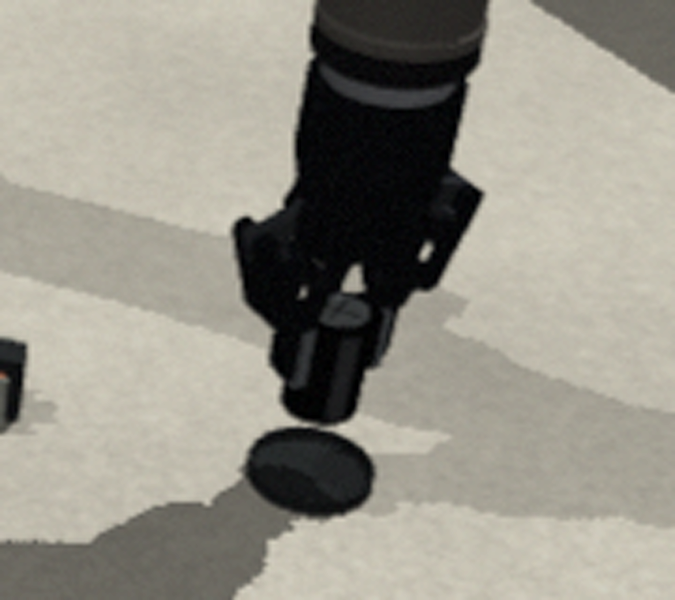

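Cap_c is upright above dish_c (crop (310,470)). Next: lower 45 mm, with the last 3 mm slow.

drive_tool:
  series: [-1,1,0,18,0,0,0,-1,0,0,14,0,0,0,-1,0,0,7,0,0,0,-1,0,0,3,0,0,0,-1,0,0,0,0,0,0,-1,0,0,1,0,0,0,-1,0,0,1,0,0,0,-1,0,0,1,0,0,0,-1,0,0,0.5,0,0,0,-1,0,0,0,0,0,0,-1,0,0,0,0,0,0]

```text
t: 27.95
eef_pos: [0.5905, 0.326, 0.0457]
tool_rot: [0.0, 1.0, 0.001, 0.0]
contact_force: [-1.3, -2.1, 1.8]
gripper_width: 0.454
```

drive_tool:
  series: [-1,0,0,0.3,0,0,0,0.6,0,0,0,0,0,0,0.6,0,0,0,0,0,0,0.6,0,0,0,0,0,0,0.6,0,0,-10,0,0,0,0.6,0,0,-40,0,0,0,1,0,0,-50,0,0,0,1,0,0,-40,0,0,0,1,-30,0,-20,0,0,0,1,-40,0,0,0,0,0,1,0,0,0,0,0,0,1,0,0,0,0,0,0]

```text
t: 29.45
eef_pos: [0.5212, 0.3258, 0.2059]
tool_rot: [-0.0, 1.0, 0.001, 0.001]
contact_force: [-0.1, -0.1, -0.4]
gripper_width: 1.001
```

```bash
python3 - <<'E'
from h import *
s=bot.read_camera("scene");t=bot.read_camera("top");o=bot.get_obs();print(o["t"],o["eef_pos"],o["contact_force"])
cv2.imwrite("pics/f.png",cv2.convertScaleAbs(np.vstack([cv2.resize(s["pixels"][130:360,80:540],(600,300),interpolation=2),cv2.resize(t["pixels"][160:330,100:560],(600,222),interpolation=2)]),alpha=1.6))
E
```

```text
29.55 [0.52160713 0.32552479 0.20532938] [-0.17939082 -0.5876569  -0.14193155]
```

View pics/f.png

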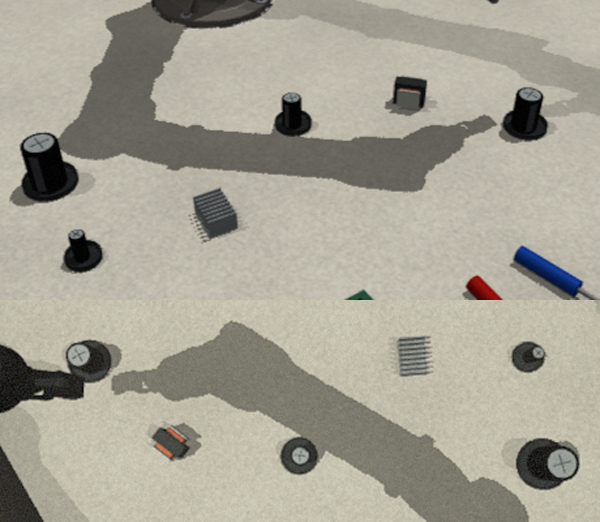

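All four caps stand in their dishes, and the bystanders look unmoved. I'll check the offsets from the top-view disc centres, then hand in.

```bash
python3 - <<'E'
from h import *
t=bot.read_camera("top")
D=dict(a=(.6065,-.3571),b=(.448,-.0066),c=(.5899,.3259),d=(.4424,-.3765))
for n,(u,v),h in(("a",(538,352),.045),("b",(300,456),.053),("c",(79,355),.063),("d",(562,463),.075)):
    P=cast(t,(100+u*.7667-.4,160+(v-300)*.7658-.4),h);print(n,((P[:2]-D[n])*1e3).round(1),"mm")
im0=cv2.imread("pics/top0.png").astype(int);d=np.abs(t["pixels"].astype(int)-im0).mean(2)
print("diff px heatsink/transformer",(d[185:220,403:432]>25).sum(),(d[254:284,215:246]>25).sum())
bot.hand_in()
E
```

```text
a [ 1.4 -2.3] mm
b [-1.  -1.1] mm
c [ 0.5 -1.8] mm
d [ 1.6 -2.7] mm
diff px heatsink/transformer 0 0
the job is handed in; nothing more can be done
```

I placed the four capacitors one at a time in the order b, a, d, c. I lowered each into the dish of its size rank until the floor took its weight, or until the TCP was at floor height, then released it. I handed the job in at about 30 s of the 112 s allowed.

The last checks, from the top and scene pictures:
- **Position:** all four stand upright on their dish floors, about 1.5 to 3 mm from the dish centres (limit 15 mm).
- **Bystanders:** comparing pictures from before and after shows no change at the transformer or the heat sink.
- **Robot:** the gripper was clear at z ≈ 0.205 m and touching nothing.

No check failed or disagreed. The handover reports no verdict, so the result itself is unconfirmed.

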